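Show the controller's dust filter to the webcam

TASK

Take the green tin off the controller's orange dust flap and stand it on the table in line with and midway between the amber jar and the red oil can; then swing the flap fully up by its steel bar so that it stays open, and draw the blue filter cassette straight up out of the bay beneath. Finish while still holding the cassette, still and upright, up in front of the webcam: centred on the lens, about 12 cm from it, one broad face square to it. Leave everything else where it stands.

Things in the scene. Friction and masses are not known exactly. Their poses are not given: they have to be found in the camera images.
- controller: Black controller box, fixed, top 100 mm above the table. Origin: on the table under the middle of the filter bay; +x away from the robot at yaw 0. It spans x -100 to 120, y -95 to 225 mm. The bay, open at the top under the flap, is 98 (x) by 150 mm (y) inside, centred on the origin, floor 8 mm high. On top: stop button, 28 mm high, at x -40, y 170; 14 mm knob at x 20, y 190.
- flap (a joint): Opening angle (rad) of the orange dust flap: 0 shut, 1.75 its stop, leaning back past upright. Flap 160 (x) by 170 (y) by 6 mm, its top 106.5 mm above the table when shut, hinged along its far (+x) edge, lifting at its near edge; a stiff hinge (0.18 N m, flap 150 g) holds it at any angle.
- flap_bar (a point): Middle of the round steel grip bar on top of the flap, 10 mm thick, along the flap's y axis, 56 mm clear between its two posts; the bar's centre line is 38 mm off the flap's upper face, 20 mm back from the flap's near edge. It can turn in the fingers' grip as the flap swings.
- flap_hinge (a point): Middle of the flap's hinge line (along the controller's y axis), at the height of the flap's underside, 75 mm beyond the controller's origin; the bar lies 140 mm nearer the robot and 44 mm higher than it when shut, and swings about it.
- filter: Blue-framed pleated cassette, loose, about 120 g, on edge in the bay under the flap. Origin: centre of its underside (starts 8 mm above the table); x along it, y across its thickness, z up. Frame 90 (x) by 14 (y) by 62 mm (z), yellow pull tab 36 (x) by 14 mm (y) above it up to z 86. Ribs up to 63 mm above the table guide its ends, 2.5 mm play a side; beside its middle there is room for fingers.
- filter_mid (a point): Centre of the cassette's frame, 31 mm above its origin: the point to bring in front of the lens.
- tin: Green closed tin of cutters with a steel lid, loose, diameter 50 mm, height 75 mm, about 160 g, standing on the shut flap. Origin: centre of its underside.
- jar: Amber glass jar with a white cap, loose, diameter 60 mm, height 85 mm. Origin: centre of its underside. Its own +y axis points to the red oil can, whose centre stands 190 mm away.
- oilcan: Red oil can with a steel cap, loose, diameter 60 mm, height 90 mm. Origin: centre of its underside.
- webcam: Black webcam on a weighted mini tripod, fixed, 187 mm high, head 90 mm wide (y) and 34 mm deep (x), legs reaching 55 mm from its axis. Origin: on the table under its middle. It looks along its own -x, towards the robot at yaw 0.
- lens (a point): Centre of the webcam's lens front, 25 mm ahead (-x) of the webcam's axis and 170 mm above the table; axes as the webcam's.
- tub: Grey grease tub, loose, diameter 66 mm, height 66 mm: leave alone. Origin: centre of its underside.
- wrench: Steel wrench lying on the table ahead and left of the robot, loose: leave alone.
- clamp: Aluminium hold-down clamp with a black knob, 90 mm long, 60 mm high, loose: leave alone.
- collet_box: Blue closed box, 90 by 60 by 30 mm, loose: leave alone.
Not all that is in view belongs to the job. Leave any turquoise look-alike of the jar alone. What is shaped like the tin but yellow is not meant.

How it is judged (in metres and radians):
On the way, in this order (a step that is already met when the one before it is completed fails the run):
1. The tin stands upright on the table midway between jar and oil can, let go (y of tin in the frame of jar between 0.08 and 0.11 m and x of tin in the frame of jar between -0.025 and 0.025 m and height (world z) of tin between -0.006 and 0.006 m and angle between tin's own z axis and vertical below 0.1 rad and linear speed of tin below 0.02 m/s and contact force between the fingers and tin below 0.2 N), for 0.3 s.
2. The flap is swung up (value of joint flap above 1.3 rad), for 0.2 s.
3. The cassette is drawn up clear of the bay, in the fingers (height (world z) of filter above 0.112 m and contact force between the fingers and filter above 1 N), for 0.2 s.
At the end, for the whole second after the job is handed in: Cassette held still, clear of all else, its centre 90-150 mm before the lens, within 20 mm sideways and 25 mm in height, square and upright within 0.2 rad; flap beyond 1.3 rad; tin released, upright on the table, within 15 mm of midway along the jar-to-can line and 25 mm off it (all of step 1 and value of joint flap above 1.3 rad and x of filter_mid in the frame of lens between -0.15 and -0.09 m and y of filter_mid in the frame of lens between -0.02 and 0.02 m and z of filter_mid in the frame of lens between -0.025 and 0.025 m and angle between the y axis of filter and the x axis of webcam, either way round below 0.2 rad and angle between filter's own z axis and vertical below 0.2 rad and linear speed of filter below 0.03 m/s and contact force between the fingers and filter above 2 N and contact force between filter and webcam below 0.1 N and contact force between filter and controller below 0.1 N); the arm keeps its last pose, push and grip.
It fails at once if a bystander is shifted by more than 20 mm (distance of any of jar, oilcan, tub, wrench, clamp, collet_box from where it was at the start of the episode above 0.02 m).
It fails at once if a vessel is tipped (angle between any of tin, jar, oilcan, tub's own z axis and vertical above 0.4 rad).
It also fails if it takes over 72 s, if anything falls off the work surface, if the arm or the gripper's body presses on something with over 40 N, if the wrist force passes 120 N, or if a joint passes its speed limit or range.

ROBOT

A 6-joint arm with a two-finger parallel gripper is mounted at the origin on the work surface. World frame = base frame: x ahead of the robot, y to its left, z up, the work surface at z = 0. Lengths are in m, angles in degrees, forces in N, time in s.
With the tool pointing down it reaches from about 0.15 to 0.775 m from the base axis. Payload 6.1 kg.
Tool frame: the origin (TCP) lies at the very end of the fingers, on their centre line; the grasp point (between the pads) lies 19 mm behind it (manip.tcp_to_grasp is the distance from the TCP to the grasp point, in m); z points along the fingers, y is the line along which they close (so a half turn about z gives the same grasp; the last joint's range is limited). The gripper opens to 85 mm and grips with 20 to 120 N. Pads are 22 mm wide; open, the fingers measure 114 mm over their backs; the gripper's body (76 mm by 85 mm) begins 54 mm behind the grasp point. The pads swing forward as they close: fully open they stand 13 mm farther back than shut.
Start: joints at [72.995, 7.208, -2.269, 80.523, 0, 90], TCP at [0.154, 0.502, 0.231] pointing down, gripper open.
Joint ranges: [-155.77, 155.77], [-54.66, 111.73], [-72.52, 77.12], [-102.08, 115.82], [-83.92, 84.16], [-180, 180]. Speed limits (degrees/s): [136.94, 136.94, 172.46, 180, 180, 180].

INTERFACE

Orientations are given as a 3x3 rotation matrix whose columns are the frame's x, y, z axes.
In Python, from rig import status, optics, close_job, manip gives the robot as it stands.
- The arm moves only by the tool move_arm, never from a script. Its argument "steps" is a list that holds one entry, the list of rows, each a list of 7 numbers: the turn, a rotation vector about the tool's x, y, z normalised to -1 to 1, where 1 is 2 rad, then the shift along the tool's x, y, z normalised to -1 to 1, where 1 is 0.3 m, then the closure, from 0 (fully open) to 1 (shut). In form: [[[rx, ry, rz, dx, dy, dz, jaw], ...]]. A call has 1 to 12 rows; each row is the pose to reach, as a shift and turn from the pose commanded when the call began, along the tool's axes at that moment; what a row does not reach only later rows make up. A row lasts 1/8 s, in which the tool goes at most 62.5 mm and 10.7 degrees, less where a joint would pass 70% of its speed; a pose out of reach is approached as far as the arm can. A call with a number of a shift or a turn outside -1 to 1 is refused whole. A call with a gripper value outside its range is refused whole. The fingers move at their own pace and stop on an object; the grip force is fixed at half the most. Time passes only in rows, so rows that repeat a pose let the fingers close. It gives the time, the measured TCP pose, the force, the opening and the grip force at its end, in the units of the state.
- status.state(): the state, without advancing time (a new reading comes with each control period).
- optics.grab_frame(name): name is "side" or "top"; returns (picture, depth): 400x640x3 uint8, red, green, blue; 400x640 float32, m along the optical axis (not along the pixel's ray), 0 where there is no reading.
- optics.camera_model(name): a dict with "camera_matrix" (3x3 intrinsics, pixels), "R" (3x3) and "t" (3): a world point X has camera coordinates R X + t. Camera axes: x right, y down, z forward; pixel columns grow to the right and rows downward; lengths in m; the calibration is good to about 2 mm. A picture is of the moment at which its call begins. camera_model takes no time and is no camera call.
- close_job(): hands the job in; it is judged then, once.
The state is a dict: "t": time; "joint_positions": joint angles; "qvel": joint speeds; "joint_torque": joint torques, N m; "tool_pos": TCP position; "orientation": TCP orientation; "wrist_force": force on the tool from outside, world axes, zero at the start; "wrist_torque": the same for the moment, N m; "width": opening from 0.0 (shut) to 1.0 (fully open); "finger_force": force on a finger pad.
Only numpy, scipy, OpenCV 4.12 (cv2) and the standard library are available. Lean on these libraries where they do the work, as an engineer would, in place of code of your own. Each camera call takes 0.05 s, during which the arm holds its last target. There are 200 camera calls.

## Working session

There is one attempt and no reset: what is moved stays moved. The work goes in short steps, Python scripts to look and compute and a tool call to move; the robot and the scene stay as the last step left them, time stands still between calls to the robot, and variables do not carry over. Pictures are saved under pics/ and viewed, at most 10 in all, crops included, and the job is handed in when it is done.

Besides the shell and the picture viewer there is one more tool, called after "Request:" as name(argument=value, ...) on one line, values as JSON. move_arm: Moves the arm, as the interface text tells. Scaled input: -1 to 1 covers 0.3 m each way for a shift and 2 rad each way for a turn. Its arguments: {"type":"object","properties":{"steps":{"type":"array","items":{"type":"array","items":{"type":"array","items":{"type":"number","minimum":-1,"maximum":1}}}}},"required":["steps"]}

```bash
ls; mkdir -p pics; python3 - <<'E'
from rig import status, optics, manip
import cv2,numpy as np
print(status.state()); print(manip.tcp_to_grasp)
for n in("side","top"):
    im,d=optics.grab_frame(n); np.save(f"pics/{n}_d.npy",d); np.save(f"pics/{n}_i.npy",im)
    cv2.imwrite(f"pics/{n}0.png",im[:,:,::-1]); print(n,optics.camera_model(n))
E
```

```text
pics
{'t': 0.0, 'joint_positions': array([ 7.29943565e+01,  7.24239524e+00, -2.32541182e+00,  8.05244330e+01,
        1.66688886e-04,  9.00006734e+01]), 'qvel': array([ 0.0475362 , -0.0262601 ,  0.07145694, -0.14292407, -0.10311649,
        0.04994066]), 'joint_torque': array([-5.93054165e-05, -4.35920370e+01,  3.52921307e+01,  1.74460426e-02,
        1.44234286e-04,  4.04828512e-06]), 'tool_pos': array([0.15342568, 0.501659  , 0.23052611]), 'orientation': array([[-9.56272515e-01,  2.92476757e-01, -4.73620813e-04],
       [ 2.92477141e-01,  9.56271277e-01, -1.53865093e-03],
       [ 2.89034581e-06, -1.60989285e-03, -9.99998704e-01]]), 'wrist_force': array([-0.14937946, -0.40534865,  1.08449217]), 'wrist_torque': array([ 0.01168337, -0.04622041, -0.01432821]), 'finger_force': 0.0, 'width': 0.9995278932806474}
0.0187
side {'camera_matrix': array([[391.60319137,   0.        , 316.66941216],
       [  0.        , 391.60319137, 196.23579806],
       [  0.        ,   0.        ,   1.        ]]), 'R': array([[ 0.94531904, -0.32611538, -0.00454575],
       [-0.18846043, -0.53481368, -0.82368501],
       [ 0.26618523,  0.77950182, -0.5670294 ]]), 't': array([-0.51208648,  0.14918456,  1.15796912])}
top {'camera_matrix': array([[498.30503205,   0.        , 329.36303744],
       [  0.        , 498.30503205, 205.49593482],
       [  0.        ,   0.        ,   1.        ]]), 'R': array([[-0.00882423, -0.99992196,  0.00884294],
       [-0.98029805,  0.00690529, -0.19740325],
       [ 0.19732678, -0.01041065, -0.98028249]]), 't': array([-0.05253391,  0.52520914,  1.7237558 ])}
```

View pics/top0.png

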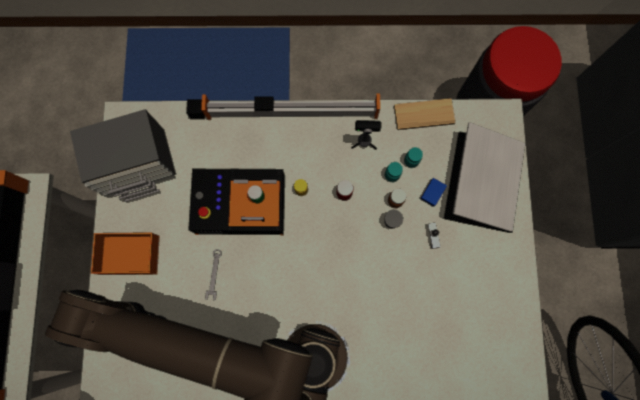

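View pics/side0.png

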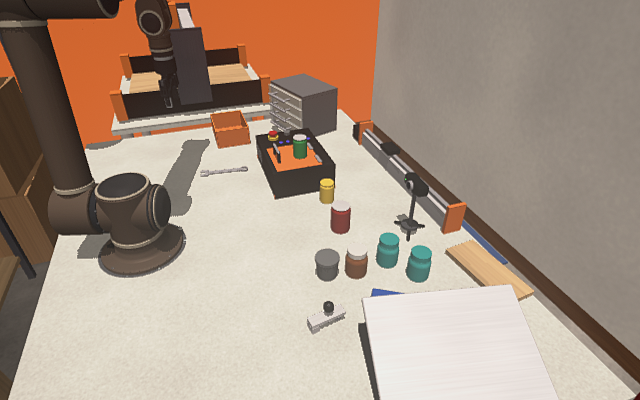

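The top view shows the controller at about (238,201) and the tin at (255,193). The oil can is at (345,190), the jar probably at (398,199), the webcam at (366,135), the tub at (393,218) and a yellow decoy at (301,187). I'll enlarge both pictures next.

```bash
python3 - <<'E'
import cv2,numpy as np
im=cv2.imread("pics/top0.png"); c=im[110:260,185:450]
cv2.imwrite("pics/topc.png",cv2.resize(cv2.convertScaleAbs(c,alpha=1.5),None,fx=3,fy=3,interpolation=cv2.INTER_CUBIC))
im=cv2.imread("pics/side0.png"); c=im[120:290,250:450]
cv2.imwrite("pics/sidec.png",cv2.resize(c,None,fx=3.5,fy=3.5,interpolation=cv2.INTER_CUBIC))
E
```

```text
(no output)
```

View pics/topc.png

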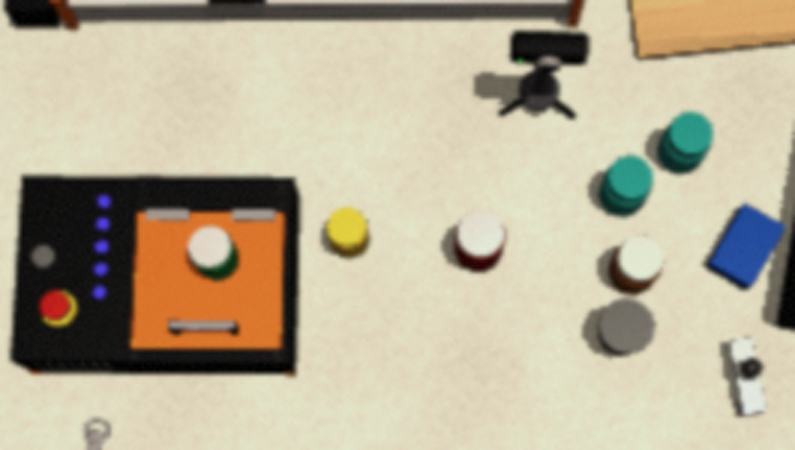

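View pics/sidec.png

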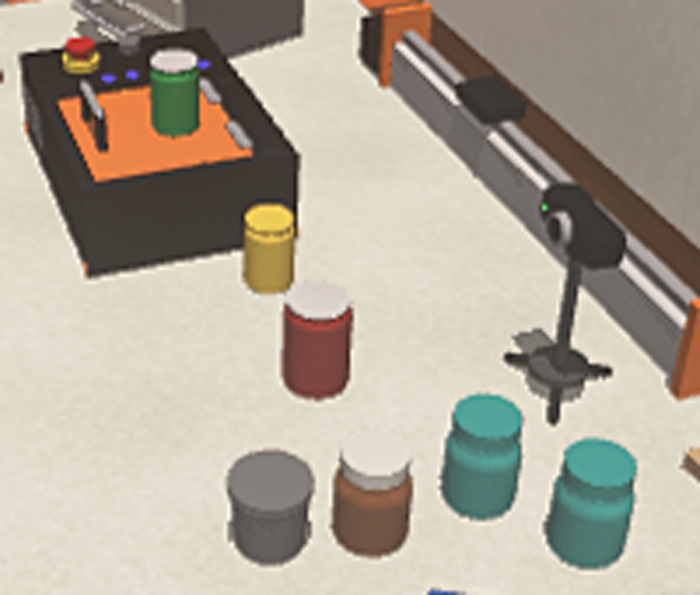

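The crops confirm it. In top-crop pixels:
- Tin lid (210,246).
- Oil can cap (480,236).
- Jar cap (640,259).
- Bar from (168,327) to (238,327).
- Flap corners (137,212), (284,212), (282,349) and (131,349).
- Webcam head from (512,45) to (588,47).

```bash
cat > h.py <<'E'
import numpy as np,cv2
from rig import optics,status
def ray(n,u,v,z):
    c=optics.camera_model(n);K,R,t=c["camera_matrix"],c["R"],c["t"]
    d=R.T@np.linalg.inv(K)@[u,v,1]; o=-R.T@t
    return o+d*(z-o[2])/d[2]
def cloud(n,d):
    c=optics.camera_model(n);K,R,t=c["camera_matrix"],c["R"],c["t"]
    v,u=np.mgrid[:400,:640]
    P=np.stack([(u-K[0,2])/K[0,0]*d,(v-K[1,2])/K[1,1]*d,d],-1)
    return (P-t)@R
def yaw_move(): pass
E
python3 - <<'E'
from h import *
np.set_printoptions(precision=4,suppress=True)
tc=lambda u,v,z:ray("top",185+(u+.5)/3-.5,110+(v+.5)/3-.5,z)
sc=lambda u,v,z:ray("side",250+(u+.5)/3.5-.5,120+(v+.5)/3.5-.5,z)
for k,(u,v,z) in dict(tin=(210,246,.1815),can=(480,236,.09),jar=(640,259,.085),bar1=(168,326,.1495),bar2=(238,327,.1495),f1=(137,212,.1065),f2=(284,212,.1065),f3=(282,349,.1065),f4=(131,349,.1065),btn=(55,307,.128),c1=(22,177,.1),c2=(297,180,.1),cam1=(512,33,.187),cam2=(588,34,.187),decoy=(348,228,.075),tub=(627,326,.066)).items(): print(k,tc(u,v,z))
for k,(u,v,z) in dict(tin=(174,62,.1815),can=(320,299,.09),jar=(377,450,.085),lens=(558,229,.17),btn=(80,46,.128),decoy=(270,219,.075)).items(): print("side",k,sc(u,v,z))
for n in("top","side"):
    P=cloud(n,np.load(f"pics/{n}_d.npy"))
    def reg(name,cx,cy,r,z0,z1):
        m=(np.hypot(P[...,0]-cx,P[...,1]-cy)<r)&(P[...,2]>z0)&(P[...,2]<z1); Q=P[m]
        if len(Q)<5: print(n,name,len(Q));return
        (a,b),w,ang=cv2.minAreaRect(Q[:,:2].astype(np.float32)); mc=cv2.minEnclosingCircle(Q[:,:2].astype(np.float32))
        print(n,name,len(Q),Q.mean(0),"z",np.percentile(Q[:,2],[5,50,95]),"rect",np.array([a,b,*w,ang]),"circ",np.array([*mc[0],mc[1]]))
    reg("tin",*tc(210,246,.1815)[:2],.045,.165,.2)
    reg("can",*tc(480,236,.09)[:2],.045,.075,.11)
    reg("jar",*tc(640,259,.085)[:2],.04,.075,.11)
    reg("bar",*tc(203,327,.1495)[:2],.05,.13,.17)
    reg("cam",*tc(550,34,.187)[:2],.07,.145,.21)
    reg("flap",*tc(209,280,.1065)[:2],.14,.1035,.125)
    reg("ctl",*tc(155,280,.1)[:2],.22,.093,.103)
E
```

```text
tin [0.5473 0.1919 0.1815]
can [ 0.5784 -0.1106  0.09  ]
jar [ 0.5506 -0.298   0.085 ]
bar1 [0.4636 0.2413 0.1495]
bar2 [0.4619 0.1633 0.1495]
f1 [0.6058 0.2881 0.1065]
f2 [0.6046 0.1175 0.1065]
f3 [0.4436 0.118  0.1065]
f4 [0.4448 0.29   0.1065]
btn [0.4901 0.3731 0.128 ]
c1 [0.6505 0.425  0.1   ]
c2 [0.6449 0.1033 0.1   ]
cam1 [ 0.792  -0.1464  0.187 ]
cam2 [ 0.7903 -0.2328  0.187 ]
decoy [0.5927 0.0446 0.075 ]
tub [ 0.4743 -0.2827  0.066 ]
side tin [0.5438 0.1858 0.1815]
side can [ 0.5803 -0.1136  0.09  ]
side jar [ 0.551  -0.2999  0.085 ]
side lens [ 0.7554 -0.1896  0.17  ]
side btn [0.4889 0.3637 0.128 ]
side decoy [0.5923 0.0422 0.075 ]
top tin 177 [0.5453 0.1914 0.1801] z [0.1685 0.1811 0.1865] rect [ 0.5454  0.1926  0.0451  0.0468 47.4395] circ [0.5466 0.1922 0.0247]
top can 218 [ 0.5794 -0.1113  0.0888] z [0.0798 0.0894 0.0966] rect [ 0.5793 -0.1121  0.0563  0.0576 34.5351] circ [ 0.5809 -0.1121  0.0298]
top jar 178 [ 0.5512 -0.2984  0.0858] z [0.0784 0.0859 0.0925] rect [ 0.5509 -0.2986  0.0515  0.0499  3.7453] circ [ 0.5524 -0.2995  0.0276]
top bar 74 [0.4642 0.2031 0.1479
[... 786 characters left out ...]
0.0303]
side jar 256 [ 0.5477 -0.3026  0.0828] z [0.078  0.0831 0.0855] rect [ 0.5488 -0.2995  0.0539  0.0498 65.1721] circ [ 0.5486 -0.3001  0.028 ]
side bar 47 [0.4614 0.1948 0.1436] z [0.1313 0.1454 0.149 ] rect [ 0.4619  0.2043  0.0779  0.0104 87.8173] circ [0.4597 0.2043 0.0391]
side cam 403 [ 0.7687 -0.2018  0.1767] z [0.1587 0.1804 0.1864] rect [ 0.7717 -0.1913  0.0929  0.0434 89.0882] circ [ 0.7755 -0.191   0.0474]
side flap 808 [0.5175 0.1849 0.1069] z [0.1038 0.1058 0.1168] rect [ 0.5247  0.2186  0.2114  0.1641 88.9877] circ [0.5231 0.2091 0.116 ]
side ctl 1241 [0.5402 0.2606 0.0988] z [0.0956 0.0988 0.1021] rect [ 0.5385  0.2674  0.329   0.2211 89.1608] circ [0.5365 0.2668 0.1938]
```

```bash
cat >> h.py <<'E'
from scipy.spatial.transform import Rotation as Rn
def tgt(a,tilt=0):   # tool z down, tool y at world angle a (deg); tilt: turn about world y
    a=np.radians(a); y=np.array([np.cos(a),np.sin(a),0]); z=np.array([0,0,-1.]); 
    return Rn.from_euler('y',tilt,degrees=True).as_matrix()@np.stack([np.cross(y,z),y,z],1)
def plan(start,targets):
    p0,R0=start
    for p,R in targets:
        s=R0.T@(np.array(p)-p0)/.3; r=Rn.from_matrix(R0.T@R).as_rotvec()/2
        print(np.round(np.r_[r,s],3).tolist())
def now():
    s=status.state(); return s["tool_pos"],s["orientation"]
E
python3 - <<'E'
from h import *
plan(now(),[([.36,.33,.26],tgt(0))])
E
```

```text
[-0.001, 0.0, 0.637, -0.826, -0.346, -0.098]
```

Request:
move_arm(steps=[[[0,0,0.637,-0.826,-0.346,-0.1,0],[0,0,0.637,-0.826,-0.346,-0.1,0],[0,0,0.637,-0.826,-0.346,-0.1,0],[0,0,0.637,-0.826,-0.346,-0.1,0],[0,0,0.637,-0.826,-0.346,-0.1,0],[0,0,0.637,-0.826,-0.346,-0.1,0],[0,0,0.637,-0.826,-0.346,-0.1,0],[0,0,0.637,-0.826,-0.346,-0.1,0],[0,0,0.637,-0.826,-0.346,-0.1,0],[0,0,0.637,-0.826,-0.346,-0.1,0]]])

```text
t: 1.35
tool_pos: [0.36, 0.3304, 0.2612]
orientation: [[-0.002, 1.0, -0.0], [1.0, 0.002, -0.0], [-0.0, -0.0, -1.0]]
wrist_force: [0.2, 0.7, -0.1]
width: 1.005
finger_force: 0.0
```

```bash
python3 - <<'E'
from h import *
print(now())
plan(now(),[([.5452,.1905,.26],tgt(0)),([.5452,.1905,.136],tgt(0))])
E
```

```text
(array([0.3599805 , 0.33036827, 0.26119455]), array([[-1.64318785e-03,  9.99998630e-01, -2.00581535e-04],
       [ 9.99998637e-01,  1.64315537e-03, -1.61955250e-04],
       [-1.61625441e-04, -2.00847385e-04, -9.99999967e-01]]))
[-0.0, 0.0, 0.001, -0.467, 0.617, 0.004]
[-0.0, 0.0, 0.001, -0.467, 0.617, 0.417]
```

Request:
move_arm(steps=[[[0,0,0,-0.467,0.617,0,0],[0,0,0,-0.467,0.617,0,0],[0,0,0,-0.467,0.617,0,0],[0,0,0,-0.467,0.617,0,0],[0,0,0,-0.467,0.617,0,0],[0,0,0,-0.467,0.617,0.1,0],[0,0,0,-0.467,0.617,0.2,0],[0,0,0,-0.467,0.617,0.3,0],[0,0,0,-0.467,0.617,0.38,0],[0,0,0,-0.467,0.617,0.415,0],[0,0,0,-0.467,0.617,0.415,0],[0,0,0,-0.467,0.617,0.415,0.2]]])

```text
t: 2.85
tool_pos: [0.5457, 0.1907, 0.1381]
orientation: [[-0.0, 1.0, 0.002], [1.0, 0.0, 0.001], [0.001, 0.002, -1.0]]
wrist_force: [0.6, 0.0, -0.1]
width: 0.815
finger_force: 0.0
```

Request:
move_arm(steps=[[[0,0,0,0,0,0,0.4],[0,0,0,0,0,0,0.6],[0,0,0,0,0,0,0.8],[0,0,0,0,0,0,1],[0,0,0,0,0,0,1],[0,0,0,0,0,0,1],[0,0,0,0,0,0,1]]])

```text
t: 3.72
tool_pos: [0.5459, 0.1905, 0.1383]
orientation: [[0.0, 1.0, 0.002], [1.0, -0.0, 0.001], [0.001, 0.002, -1.0]]
wrist_force: [0.2, -0.6, 6.2]
width: 0.569
finger_force: 61.7
```

Request:
move_arm(steps=[[[0,0,0,0,0,-0.05,1],[0,0,0,0,0,-0.15,1],[0,0,0,0,0,-0.27,1],[0,0,0,0,0,-0.34,1],[0,0,0,-0.1,0.01,-0.34,1],[0,0,0.01,-0.23,0.02,-0.34,1],[0,0,0.02,-0.37,0.03,-0.34,1],[0,0,0.03,-0.51,0.04,-0.34,1],[0,0,0.04,-0.65,0.05,-0.34,1],[0,0,0.06,-0.79,0.06,-0.34,1],[0,0,0.077,-0.9,0.062,-0.34,1],[0,0,0.077,-0.95,0.062,-0.34,1]]])

```text
t: 5.22
tool_pos: [0.5637, -0.0965, 0.2393]
orientation: [[0.155, 0.988, -0.0], [0.988, -0.155, -0.0], [-0.0, 0.0, -1.0]]
wrist_force: [-0.2, -0.1, -0.9]
width: 0.566
finger_force: 62.3
```

```bash
python3 - <<'E'
from h import *
print(now(),status.state()["finger_force"])
plan(now(),[([.5645,-.2058,.24],tgt(-8.8)),([.5645,-.2058,.033],tgt(-8.8))])
E
```

```text
(array([ 0.56370425, -0.09647389,  0.23926014]), array([[ 1.55185712e-01,  9.87885315e-01, -6.02028228e-06],
       [ 9.87885312e-01, -1.55185712e-01, -6.46484228e-05],
       [-6.47994893e-05,  4.08516310e-06, -9.99999998e-01]])) 62.2694821190089
[0.0, 0.0, -0.001, -0.36, 0.059, -0.002]
[0.0, 0.0, -0.001, -0.36, 0.059, 0.688]
```

Request:
move_arm(steps=[[[0,0,0,-0.13,0.02,0,1],[0,0,0,-0.26,0.04,0,1],[0,0,0,-0.36,0.059,0,1],[0,0,0,-0.36,0.059,0,1],[0,0,0,-0.36,0.059,0.12,1],[0,0,0,-0.36,0.059,0.26,1],[0,0,0,-0.36,0.059,0.4,1],[0,0,0,-0.36,0.059,0.53,1],[0,0,0,-0.36,0.059,0.62,1],[0,0,0,-0.36,0.059,0.66,1],[0,0,0,-0.36,0.059,0.66,1],[0,0,0,-0.36,0.059,0.66,1]]])

```text
t: 6.72
tool_pos: [0.5657, -0.2043, 0.0423]
orientation: [[0.153, 0.988, 0.002], [0.988, -0.153, -0.001], [-0.0, 0.002, -1.0]]
wrist_force: [-0.0, -0.1, -1.4]
width: 0.567
finger_force: 62.3
```

```bash
python3 - <<'E'
from h import *
s=status.state();print(now(),s["finger_force"],s["wrist_force"])
im,d=optics.grab_frame("side");P=cloud("side",d)
m=(im[...,1]>1.5*im[...,0])&(im[...,1]>1.5*im[...,2])&(np.hypot(P[...,0]-.5645,P[...,1]+.206)<.06)
print(m.sum(),P[m].mean(0) if m.any() else 0, np.percentile(P[m][:,2],[2,98]))
cv2.imwrite("pics/place.png",cv2.resize(im[150:310,270:430,::-1],None,fx=3.5,fy=3.5))
E
```

```text
(array([ 0.56574874, -0.20425885,  0.04232143]), array([[ 1.52929812e-01,  9.88234886e-01,  2.06965689e-03],
       [ 9.88236995e-01, -1.52928751e-01, -6.62488368e-04],
       [-3.38184074e-04,  2.14662572e-03, -9.99997639e-01]])) 62.33767043799162 [-0.03253064 -0.11917535 -1.36565951]
203 [ 0.55605957 -0.22140118  0.05439368] [0.01802063 0.07786056]
```

View pics/place.png

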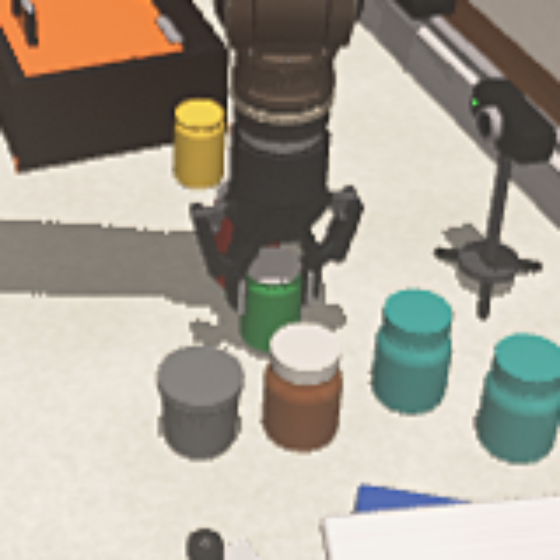

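The tin hangs upright just above the table, between the jar at (300,390) and the hidden oil can. I'll lower it about 11 mm and release.

Request:
move_arm(steps=[[[0,0,0,-0.004,0,0.015,1],[0,0,0,-0.004,0,0.03,1],[0,0,0,-0.004,0,0.035,1],[0,0,0,-0.004,0,0.035,1]]])

```text
t: 7.28
tool_pos: [0.5649, -0.2057, 0.0319]
orientation: [[0.154, 0.988, 0.001], [0.988, -0.154, -0.001], [-0.0, 0.002, -1.0]]
wrist_force: [-2.7, 0.2, 9.8]
width: 0.564
finger_force: 63.4
```

Request:
move_arm(steps=[[[0,0,0,0,0,0,0.6],[0,0,0,0,0,0,0.3],[0,0,0,0,0,0,0.1],[0,0,0,0,0,0,0],[0,0,0,0,0,0,0],[0,0,0,0,0,0,0],[0,0,0,0,0,-0.15,0],[0,0,0,0,0,-0.35,0],[0,0,0,0,0,-0.55,0],[0,0,0,0,0,-0.73,0],[0,0,0,0,0,-0.73,0]]])

```text
t: 8.65
tool_pos: [0.5664, -0.2061, 0.2546]
orientation: [[0.153, 0.988, 0.008], [0.988, -0.153, -0.003], [-0.002, 0.009, -1.0]]
wrist_force: [0.4, 0.0, -1.1]
width: 0.999
finger_force: 0.0
```

```bash
python3 - <<'E'
from h import *
print(now())
plan(now(),[([.545,.06,.25],tgt(-.7)),([.464,.2035,.25],tgt(-.7))])
E
```

```text
(array([ 0.56638759, -0.20607127,  0.25458812]), array([[ 0.15335459,  0.98813652,  0.00828207],
       [ 0.9881697 , -0.15333426, -0.00304044],
       [-0.00173444,  0.00865036, -0.99996108]]))
[0.004, 0.001, -0.071, 0.866, -0.207, 0.012]
[0.004, 0.001, -0.071, 1.297, -0.547, 0.008]
```

Request:
move_arm(steps=[[[0,0,-0.071,0.866,-0.207,0.01,0],[0,0,-0.071,0.866,-0.207,0.01,0],[0,0,-0.071,0.866,-0.207,0.01,0],[0,0,-0.071,0.866,-0.207,0.01,0],[0,0,-0.071,0.866,-0.207,0.01,0],[0,0,-0.071,0.866,-0.207,0.01,0],[0,0,-0.071,0.866,-0.207,0.01,0]]])

```text
t: 9.52
tool_pos: [0.5431, 0.0596, 0.2458]
orientation: [[0.013, 1.0, -0.001], [1.0, -0.013, -0.001], [-0.001, -0.001, -1.0]]
wrist_force: [0.0, 0.0, 0.2]
width: 0.999
finger_force: 0.0
```

```bash
python3 - <<'E'
from h import *
np.set_printoptions(precision=4,suppress=True)
print(now()); C={}
for n in("side","top"):
    im,d=optics.grab_frame(n);P=cloud(n,d)
    def reg(name,cx,cy,r,z0,z1):
        m=(np.hypot(P[...,0]-cx,P[...,1]-cy)<r)&(P[...,2]>z0)&(P[...,2]<z1); Q=P[m]
        if len(Q)<5: print(n,name,len(Q));return
        a=cv2.minAreaRect(Q[:,:2].astype(np.float32)); mc=cv2.minEnclosingCircle(Q[:,:2].astype(np.float32))
        print(n,name,len(Q),np.percentile(Q[:,2],[5,50,95]),a,np.array([*mc[0],mc[1]])); C[n+name]=np.array(a[0])
    reg("tin",.5645,-.206,.04,.06,.1)
    reg("can",.579,-.112,.045,.075,.11)
    reg("jar",.55,-.299,.045,.075,.11)
    reg("bar",.464,.2035,.05,.13,.17)
    j,c,t=C.get(n+"jar"),C.get(n+"can"),C.get(n+"tin")
    if t is not None and c is not None:
        u=(c-j)/np.linalg.norm(c-j);print(n,"along",(t-j)@u,"off",np.cross(t-j,u))
plan(now(),[([.464,.204,.25],tgt(-.7)),([.464,.204,.127],tgt(-.7))])
E
```

```text
(array([0.5431, 0.0596, 0.2458]), array([[ 0.0132,  0.9999, -0.0006],
       [ 0.9999, -0.0132, -0.0006],
       [-0.0006, -0.0006, -1.    ]]))
side tin 199 [0.0624 0.0727 0.0757] ((0.5617918372154236, -0.20535637438297272), (0.045762158930301666, 0.04503343254327774), 15.749164581298828) [ 0.5634 -0.2049  0.0255]
side can 229 [0.0772 0.0877 0.0908] ((0.5789950489997864, -0.11326251178979874), (0.05758227780461311, 0.05778290331363678), 29.45900535583496) [ 0.5788 -0.1118  0.0314]
side jar 259 [0.0782 0.0833 0.0856] ((0.5495603680610657, -0.30018728971481323), (0.05177285522222519, 0.05344628170132637), 12.18136978149414) [ 0.5484 -0.2985  0.0287]
side bar 46 [0.1339 0.1454 0.1482] ((0.4620538651943207, 0.20427724719047546), (0.07857934385538101, 0.009067702107131481), 88.06204223632812) [0.4616 0.2043 0.0396]
side along 0.09557923680011451 off -0.002668488908792583
top tin 152 [0.062 0.075 0.083] ((0.5638226270675659, -0.20302125811576843), (0.04512671381235123, 0.04646461829543114), 3.356743812561035) [ 0.5645 -0.2029  0.0245]
top can 218 [0.0786 0.0899 0.0979] ((0.5799806118011475, -0.11056503653526306), (0.055232252925634384, 0.05521984025835991), 38.31947326660156) [ 0.5805 -0.1119  0.0295]
top jar 180 [0.0779 0.0855 0.0925] ((0.5514947772026062, -0.2978919744491577), (0.04973505809903145, 0.049827173352241516), 0.5578678250312805) [ 0.5522 -0.2985  0.027 ]
top bar 72 [0.1382 0.148  0.1551] ((0.46523958444595337, 0.2039608657360077), (0.07400090247392654, 0.00952985044568777), 89.3963623046875) [0.465  0.204  0.0372]
top along 0.09564582542873215 off -0.0020747958839119045
[-0.0, 0.0, -0.001, 0.478, -0.271, -0.013]
[-0.0, 0.0, -0.001, 0.479, -0.271, 0.397]<stdin>:17: DeprecationWarning: Arrays of 2-dimensional vectors are deprecated. Use arrays of 3-dimensional vectors instead. (deprecated in NumPy 2.0)
```

The tin stands about 95.6 mm along the jar-to-can line and 2 to 3 mm off it. Next is the bar.

Request:
move_arm(steps=[[[0,0,0,0.478,-0.271,0,0.4],[0,0,0,0.478,-0.271,0,0.4],[0,0,0,0.478,-0.271,0,0.4],[0,0,0,0.478,-0.271,0,0.4],[0,0,0,0.478,-0.271,0.15,0.4],[0,0,0,0.478,-0.271,0.28,0.4],[0,0,0,0.478,-0.271,0.36,0.4],[0,0,0,0.478,-0.271,0.395,0.4],[0,0,0,0.478,-0.271,0.395,0.5],[0,0,0,0.478,-0.271,0.395,0.7],[0,0,0,0.478,-0.271,0.395,0.9],[0,0,0,0.478,-0.271,0.395,1]]])

```text
t: 11.12
tool_pos: [0.4649, 0.2054, 0.1291]
orientation: [[0.012, 1.0, 0.004], [1.0, -0.012, 0.0], [0.0, 0.004, -1.0]]
wrist_force: [3.6, -2.8, 3.3]
width: 0.095
finger_force: 58.6
```

Request:
move_arm(steps=[[[0,0,0,0,0,0,1],[0,0,0,0,0,0,1],[0,0,0,0,0,0,1],[0,0,0,0,0,0,1]]])

```text
t: 11.62
tool_pos: [0.4649, 0.2054, 0.129]
orientation: [[0.012, 1.0, 0.004], [1.0, -0.012, 0.0], [0.0, 0.004, -1.0]]
wrist_force: [4.5, -1.4, 6.1]
width: 0.091
finger_force: 58.7
```

```bash
python3 - <<'E'
from h import *
s=status.state();p,R=now();print(p,R[:,2],s["width"],s["finger_force"],s["wrist_force"])
# arc about the hinge, tool staying down
h=np.array([.604,p[1],.1005]); b0=np.array([-.140,.044])
T=[]
for th in np.linspace(0,1.56,13)[1:]:
    c,sn=np.cos(th),np.sin(th); b=np.array([c*b0[0]+sn*b0[1],-sn*b0[0]+c*b0[1]])-b0
    T.append((p+np.array([b[0],0.0122*-b[0],b[1]]),R))
plan((p,R),T)
E
```

```text
[0.46491389 0.20537695 0.129038  ] [ 3.53388630e-03  3.83559760e-04 -9.99993682e-01] 0.09065524832132653 58.71674716472626 [ 4.48258712 -1.41707146  6.05147388]
[0.0, 0.0, 0.0, 0.0, 0.023, -0.059]
[0.0, 0.0, 0.0, 0.0, 0.054, -0.115]
[0.0, 0.0, 0.0, 0.0, 0.091, -0.166]
[0.0, 0.0, 0.0, 0.0, 0.135, -0.212]
[0.0, 0.0, 0.0, 0.0, 0.185, -0.252]
[0.0, 0.0, 0.0, 0.0, 0.239, -0.285]
[0.0, 0.0, 0.0, 0.0, 0.297, -0.311]
[0.0, 0.0, 0.0, 0.0, 0.358, -0.329]
[0.0, 0.0, 0.0, 0.0, 0.421, -0.339]
[0.0, 0.0, 0.0, 0.0, 0.484, -0.341]
[0.0, 0.0, 0.0, 0.0, 0.548, -0.334]
[0.0, 0.0, 0.0, 0.0, 0.609, -0.319]
```

Request:
move_arm(steps=[[[0,0,0,0,0.011,-0.03,1],[0,0,0,0,0.023,-0.059,1],[0,0,0,0,0.038,-0.087,1],[0,0,0,0,0.054,-0.115,1],[0,0,0,0,0.072,-0.14,1],[0,0,0,0,0.091,-0.166,1],[0,0,0,0,0.112,-0.19,1],[0,0,0,0,0.135,-0.212,1],[0,0,0,0,0.159,-0.233,1],[0,0,0,0,0.185,-0.252,1],[0,0,0,0,0.211,-0.269,1],[0,0,0,0,0.239,-0.285,1]]])

```text
t: 13.12
tool_pos: [0.5334, 0.2044, 0.2164]
orientation: [[0.011, 1.0, -0.001], [1.0, -0.011, 0.001], [0.001, -0.001, -1.0]]
wrist_force: [-12.7, -0.1, 13.8]
width: 0.09
finger_force: 58.8
```

Request:
move_arm(steps=[[[0,0,0,0,0.029,-0.013,1],[0,0,0,0,0.058,-0.026,1],[0,0,0,0,0.088,-0.036,1],[0,0,0,0,0.119,-0.044,1],[0,0,0,0,0.15,-0.05,1],[0,0,0,0,0.182,-0.054,1],[0,0,0,0,0.213,-0.056,1],[0,0,0,0,0.245,-0.056,1],[0,0,0,0,0.277,-0.053,1],[0,0,0,0,0.309,-0.049,1],[0,0,0,0,0.34,-0.042,1],[0,0,0,0,0.37,-0.034,1]]])

```text
t: 14.62
tool_pos: [0.6473, 0.2027, 0.2253]
orientation: [[0.012, 1.0, 0.003], [1.0, -0.012, 0.0], [0.0, 0.003, -1.0]]
wrist_force: [-1.4, -1.3, 6.6]
width: 0.089
finger_force: 64.5
```

```bash
python3 - <<'E'
from h import *
print(now())
im,d=optics.grab_frame("side")
cv2.imwrite("pics/flap.png",cv2.resize(im[30:210,220:400,::-1],None,fx=3.3,fy=3.3))
E
```

```text
(array([0.64727955, 0.20271706, 0.22529619]), array([[ 1.22258545e-02,  9.99920930e-01,  2.94333205e-03],
       [ 9.99925252e-01, -1.22261995e-02,  9.92457318e-05],
       [ 1.35223649e-04,  2.94189868e-03, -9.99995663e-01]]))
```

View pics/flap.png

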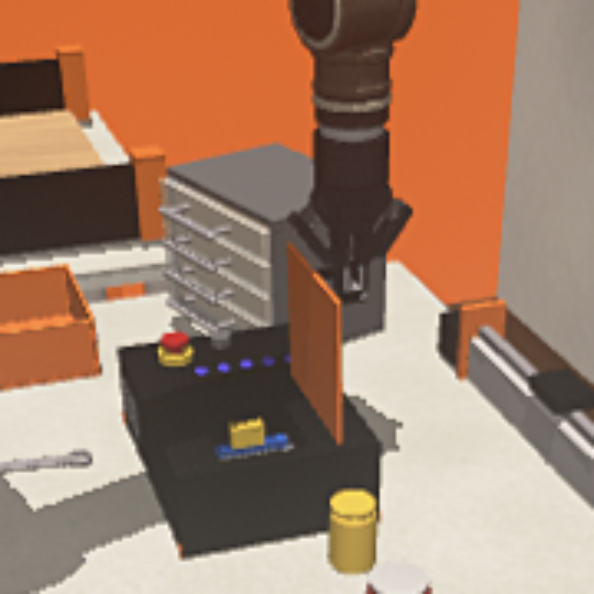

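The flap is upright and the cassette shows with its yellow tab at (247,433). I'll open slightly and lift off.

Request:
move_arm(steps=[[[0,0,0,0,0,0,0.85],[0,0,0,0,0,0,0.78],[0,0,0,0,0,0,0.78],[0,0,0,0,0,0,0.78],[0,0,0,0,0.01,-0.05,0.78],[0,0,0,0,0.02,-0.12,0.78],[0,0,0,0,0.02,-0.22,0.78],[0,0,0,0,0.02,-0.32,0.7],[0,0,0,0,0.02,-0.42,0.6],[0,0,0,0,0.02,-0.48,0.6]]])

```text
t: 15.92
tool_pos: [0.6521, 0.203, 0.3694]
orientation: [[0.012, 1.0, 0.002], [1.0, -0.012, 0.001], [0.001, 0.002, -1.0]]
wrist_force: [0.5, -0.1, 0.1]
width: 0.399
finger_force: 0.0
```

Request:
move_arm(steps=[[[0,0,0,-0.2,-0.1,0,0.6],[0,0,0,-0.4,-0.2,0,0.6],[0,0,0,-0.6,-0.4,0,0.6],[0,0,0,-0.6,-0.6,0,0.6],[0,0,0,-0.6,-0.6,0,0.6],[0,0,0,-0.6,-0.6,0,0.6]]])

```text
t: 16.68
tool_pos: [0.4687, 0.0247, 0.3689]
orientation: [[0.013, 1.0, 0.003], [1.0, -0.013, 0.0], [0.0, 0.003, -1.0]]
wrist_force: [0.2, -0.1, 1.0]
width: 0.401
finger_force: 0.0
```

```bash
python3 - <<'E'
from h import *
np.set_printoptions(precision=4,suppress=True)
print(now())
for n in("top","side"):
    im,d=optics.grab_frame(n);P=cloud(n,d); R,G,B=[im[...,i].astype(int) for i in range(3)]
    box=(abs(P[...,0]-.529)<.06)&(abs(P[...,1]-.204)<.09)
    tab=box&(R>B*1.6)&(G>B*1.4)&(P[...,2]>.06)&(P[...,2]<.11)
    blu=box&(B>1.4*R)&(P[...,2]>.03)&(P[...,2]<.09)
    for k,m in(("tab",tab),("blue",blu)):
        Q=P[m]; print(n,k,len(Q),Q.mean(0) if len(Q) else 0, cv2.minAreaRect(Q[:,:2].astype(np.float32)) if len(Q)>3 else 0, np.percentile(Q[:,2],[5,50,95]) if len(Q) else 0)
        uv=np.argwhere(m)
        print("  px",uv.mean(0)[::-1],np.ptp(uv,0)[::-1])
    org=(abs(P[...,1]-.204)<.1)&(P[...,0]>.55)&(P[...,2]>.12)&(P[...,0]<.7)&(P[...,2]<.3)&(R>1.8*B); Q=P[org]; print(n,"flap",len(Q),Q.min(0),Q.max(0)) if len(Q) else 0
    if n=="top": cv2.imwrite("pics/bay.png",cv2.convertScaleAbs(cv2.resize(im[155:245,180:300,::-1],None,fx=6,fy=6,interpolation=cv2.INTER_CUBIC),alpha=1.6))
E
```

```text
(array([0.4687, 0.0247, 0.3689]), array([[ 0.0128,  0.9999,  0.0027],
       [ 0.9999, -0.0128,  0.0001],
       [ 0.0002,  0.0027, -1.    ]]))
top tab 64 [0.5313 0.212  0.0887] ((0.5441882610321045, 0.2206544280052185), (0.11799532175064087, 0.0729994922876358), 89.20384979248047) [0.0713 0.0919 0.1003]
  px [252.4688 202.1562] [35 20]
top blue 93 [0.5428 0.2171 0.0637] ((0.5357661247253418, 0.2278166264295578), (0.10520558804273605, 0.09268000721931458), 89.17261505126953) [0.0382 0.0684 0.0762]
  px [252.0968 200.4839] [32 25]
top flap 517 [0.6021 0.1514 0.1201] [0.6167 0.2881 0.2695]
side tab 78 [0.5258 0.1991 0.0846] ((0.5261504054069519, 0.20213718712329865), (0.03604567423462868, 0.0241745226085186), 2.3775784969329834) [0.0712 0.0863 0.0944]
  px [294.2692 161.1026] [10  8]
side blue 55 [0.5334 0.2013 0.0659] ((0.5339056849479675, 0.23600000143051147), (0.08705516159534454, 0.08013807237148285), 86.65184020996094) [0.0616 0.0673 0.0711]
  px [296.2727 165.    ] [21  6]
side flap 625 [0.5988 0.1122 0.1202] [0.626  0.287  0.2604]
```

View pics/bay.png

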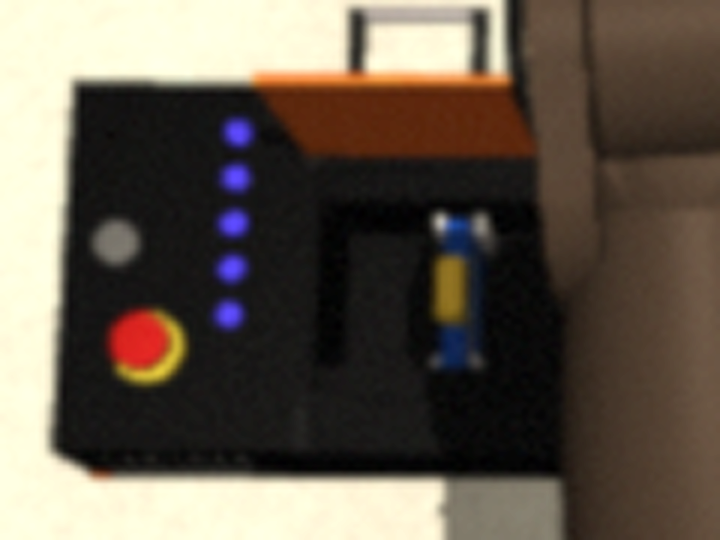

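The cassette runs along x. In the bay crop its tab top is centred at about (451,290), with the frame ends at (457,218) and (453,365).

```bash
python3 - <<'E'
from h import *
np.set_printoptions(precision=4,suppress=True)
tc=lambda u,v,z:ray("top",180+(u+.5)/6-.5,155+(v+.5)/6-.5,z)
for a in((451,290,.094),(451,257,.094),(451,324,.094),(457,220,.07),(453,365,.07),(435,290,.094),(468,290,.094)): print(a,tc(*a))
print(ray("side",220+(247+.5)/3.3-.5,30+(422.5)/3.3-.5,.094))
plan(now(),[([.5285,.203,.26],tgt(-90.7)),([.5285,.203,.26],tgt(89.3))])
E
```

```text
(451, 290, 0.094) [0.5274 0.2032 0.094 ]
(451, 257, 0.094) [0.547  0.2036 0.094 ]
(451, 324, 0.094) [0.5073 0.2028 0.094 ]
(457, 220, 0.07) [0.5746 0.204  0.07  ]
(453, 365, 0.07) [0.4876 0.2045 0.07  ]
(435, 290, 0.094) [0.5275 0.2125 0.094 ]
(468, 290, 0.094) [0.5274 0.1934 0.094 ]
[0.5295 0.2077 0.094 ]
[0.0, -0.0, 0.786, 0.595, 0.186, 0.359]
[0.0, 0.0, -0.785, 0.595, 0.186, 0.359]
```

Request:
move_arm(steps=[[[0,0,-0.785,0.595,0.193,0.3,0.4],[0,0,-0.785,0.595,0.193,0.3,0.4],[0,0,-0.785,0.595,0.193,0.3,0.4],[0,0,-0.785,0.595,0.193,0.3,0.4],[0,0,-0.785,0.595,0.193,0.3,0.4],[0,0,-0.785,0.595,0.193,0.3,0.4],[0,0,-0.785,0.595,0.193,0.3,0.4],[0,0,-0.785,0.595,0.193,0.3,0.4],[0,0,-0.785,0.595,0.193,0.3,0.4],[0,0,-0.785,0.595,0.193,0.3,0.4],[0,0,-0.785,0.595,0.193,0.3,0.4]]])

```text
t: 18.15
tool_pos: [0.5306, 0.2034, 0.2767]
orientation: [[-1.0, 0.014, -0.001], [0.014, 1.0, -0.0], [0.001, -0.0, -1.0]]
wrist_force: [-0.4, -1.0, 0.5]
width: 0.596
finger_force: 0.0
```

```bash
python3 - <<'E'
from h import *
print(now(),status.state()["joint_positions"])
plan(now(),[([.529,.2038,.2],tgt(89.3)),([.529,.2038,.058],tgt(89.3))])
E
```

```text
(array([0.53056266, 0.20339696, 0.27673158]), array([[-9.99907944e-01,  1.35339213e-02, -9.68055667e-04],
       [ 1.35342871e-02,  9.99908338e-01, -3.72253552e-04],
       [ 9.62928883e-04, -3.85321227e-04, -9.99999462e-01]])) [ 2.09749004e+01  1.23933023e+01  9.63752422e+00  8.73036468e+01
 -6.08971024e-05  2.17503714e+01]
[-0.0, -0.0, -0.001, 0.005, 0.001, 0.256]
[-0.0, -0.0, -0.001, 0.005, 0.002, 0.729]
```

Request:
move_arm(steps=[[[0,0,0,0.005,0.001,0.15,0.4],[0,0,0,0.005,0.001,0.3,0.4],[0,0,0,0.005,0.001,0.42,0.4],[0,0,0,0.005,0.001,0.52,0.4],[0,0,0,0.005,0.001,0.6,0.4],[0,0,0,0.005,0.001,0.66,0.4],[0,0,0,0.005,0.001,0.7,0.4],[0,0,0,0.005,0.001,0.725,0.4],[0,0,0,0.005,0.001,0.725,0.4],[0,0,0,0.005,0.001,0.725,0.5],[0,0,0,0.005,0.001,0.725,0.65],[0,0,0,0.005,0.001,0.725,0.8]]])

```text
t: 19.65
tool_pos: [0.5288, 0.2033, 0.0604]
orientation: [[-1.0, 0.013, 0.001], [0.013, 1.0, 0.0], [-0.001, 0.0, -1.0]]
wrist_force: [-0.3, -0.0, -1.0]
width: 0.205
finger_force: 0.0
```

Request:
move_arm(steps=[[[0,0,0,0,0,0,0.9],[0,0,0,0,0,0,1],[0,0,0,0,0,0,1],[0,0,0,0,0,0,1],[0,0,0,0,0,0,1]]])

```text
t: 20.27
tool_pos: [0.5288, 0.2032, 0.0604]
orientation: [[-1.0, 0.013, 0.001], [0.013, 1.0, 0.0], [-0.001, 0.0, -1.0]]
wrist_force: [-0.3, -0.3, 5.2]
width: 0.151
finger_force: 59.6
```

Request:
move_arm(steps=[[[0,0,0,0,0,-0.03,1],[0,0,0,0,0,-0.07,1],[0,0,0,0,0,-0.12,1],[0,0,0,0,0,-0.17,1],[0,0,0,0,0,-0.23,1],[0,0,0,0,0,-0.29,1],[0,0,0,0,0,-0.35,1],[0,0,0,0,0,-0.41,1],[0,0,0,0,0,-0.46,1],[0,0,0,0,0,-0.5,1],[0,0,0,0,0,-0.5,1],[0,0,0,0,0,-0.5,1]]])

```text
t: 21.78
tool_pos: [0.5284, 0.2031, 0.2094]
orientation: [[-1.0, 0.013, -0.001], [0.013, 1.0, -0.0], [0.001, -0.0, -1.0]]
wrist_force: [-0.6, -0.2, -1.6]
width: 0.154
finger_force: 58.7
```

```bash
python3 - <<'E'
from h import *
print(now(),status.state()["finger_force"])
plan(now(),[([.54,-.08,.21],tgt(0))])
im,d=optics.grab_frame("side")
cv2.imwrite("pics/lift.png",cv2.resize(im[30:210,220:400,::-1],None,fx=3.3,fy=3.3))
E
```

```text
(array([0.52837047, 0.20313082, 0.20943256]), array([[-9.99918119e-01,  1.27720397e-02, -7.93685926e-04],
       [ 1.27722981e-02,  9.99918379e-01, -3.21366473e-04],
       [ 7.89516640e-04, -3.31477353e-04, -9.99999633e-01]])) 58.70937639847398
[-0.0, -0.0, 0.779, -0.051, -0.943, -0.002]
```

View pics/lift.png

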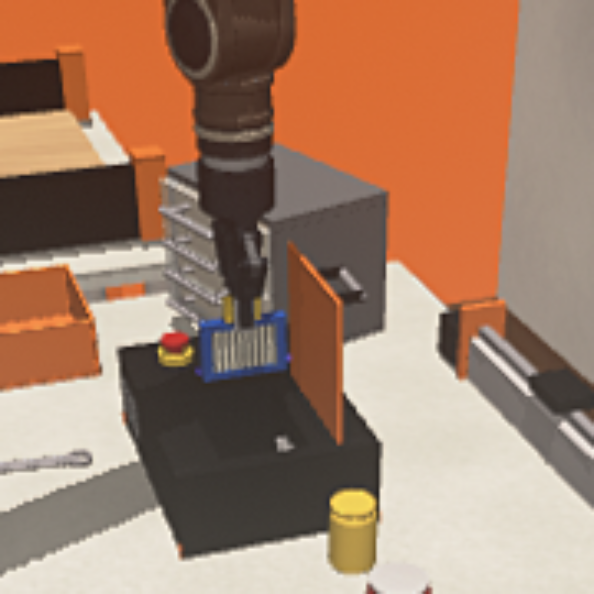

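The cassette hangs upright in the fingers at (243,345), clear of the bay, and the flap is staying open. Now I'll turn it and carry it to the webcam.

Request:
move_arm(steps=[[[0,0,0.03,0,-0.05,0,1],[0,0,0.09,0,-0.12,0,1],[0,0,0.16,0,-0.21,0,1],[0,0,0.24,0,-0.31,0,1],[0,0,0.32,-0.01,-0.41,0,1],[0,0,0.4,-0.02,-0.51,0,1],[0,0,0.48,-0.03,-0.61,0,1],[0,0,0.56,-0.04,-0.71,0,1],[0,0,0.64,-0.05,-0.8,0,1],[0,0,0.71,-0.05,-0.88,0,1],[0,0,0.76,-0.05,-0.93,0,1],[0,0,0.78,-0.05,-0.943,0,1]]])

```text
t: 23.32
tool_pos: [0.5393, -0.0813, 0.2096]
orientation: [[0.007, 1.0, -0.001], [1.0, -0.007, -0.0], [-0.0, -0.001, -1.0]]
wrist_force: [0.0, 0.4, -1.2]
width: 0.158
finger_force: 58.7
```

```bash
python3 - <<'E'
from h import *
print(now(),status.state()["finger_force"])
plan(now(),[([.634,-.19,.1915],tgt(-.3))])
E
```

```text
(array([ 0.53931746, -0.08128238,  0.20964308]), array([[ 6.56489985e-03,  9.99978139e-01, -7.90151185e-04],
       [ 9.99978448e-01, -6.56495693e-03, -6.96606544e-05],
       [-7.48464400e-05, -7.89676841e-04, -9.99999685e-01]])) 58.737930078059435
[-0.0, 0.0, -0.001, -0.36, 0.318, 0.06]
```

Request:
move_arm(steps=[[[0,0,0,-0.03,0.03,0,1],[0,0,0,-0.08,0.07,0,1],[0,0,0,-0.14,0.12,0,1],[0,0,0,-0.2,0.18,0.02,1],[0,0,0,-0.26,0.23,0.03,1],[0,0,0,-0.31,0.27,0.04,1],[0,0,0,-0.345,0.3,0.05,1],[0,0,0,-0.36,0.318,0.06,1],[0,0,0,-0.36,0.318,0.06,1],[0,0,0,-0.36,0.318,0.06,1],[0,0,0,-0.36,0.318,0.06,1]]])

```text
t: 24.7
tool_pos: [0.635, -0.1876, 0.1925]
orientation: [[0.001, 1.0, 0.001], [1.0, -0.001, -0.0], [-0.0, 0.001, -1.0]]
wrist_force: [0.1, 0.0, -0.7]
width: 0.154
finger_force: 58.7
```

```bash
python3 - <<'E'
from h import *
np.set_printoptions(precision=4,suppress=True)
s=status.state();print(now(),s["finger_force"],s["qvel"])
for n in("side","top"):
    im,d=optics.grab_frame(n);P=cloud(n,d); R,G,B=[im[...,i].astype(int) for i in range(3)]
    m=(B>1.4*R)&(B>1.3*G)&(np.hypot(P[...,0]-.634,P[...,1]+.19)<.08)&(P[...,2]>.11)
    if m.sum()>5: print(n,m.sum(),P[m].min(0),P[m].max(0))
    if n=="side": cv2.imwrite("pics/fin.png",cv2.resize(im[60:280,230:450,::-1],None,fx=2.7,fy=2.7))
    m=(np.hypot(P[...,0]-.5645,P[...,1]+.206)<.04)&(P[...,2]>.065)&(P[...,2]<.1)
    if m.sum()>5: print(n,"tin",m.sum(),P[m].mean(0))
E
```

```text
(array([ 0.635 , -0.1876,  0.1925]), array([[ 0.0015,  1.    ,  0.0006],
       [ 1.    , -0.0015, -0.0001],
       [-0.0001,  0.0006, -1.    ]])) 58.69386065751314 [-0.0088 -0.0728  0.0889 -0.1403 -0.1143  0.0899]
side 162 [ 0.6239 -0.2367  0.1417] [ 0.6407 -0.1478  0.2045]
side tin 165 [ 0.5617 -0.2074  0.0727]
```

View pics/fin.png

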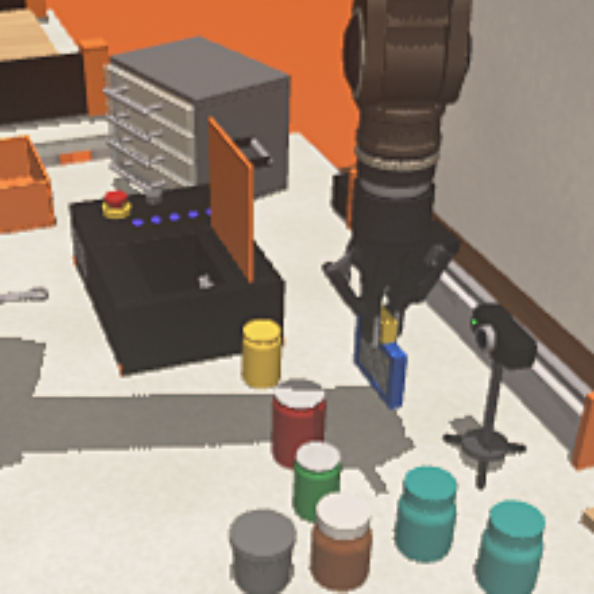

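The cassette is upright in front of the lens at about (0.634, -0.191, 0.172). The tin stands between the jar and the can, and the flap is open, so I'm handing in.

```bash
python3 -c "
from rig import close_job
print(close_job())"
```

```text
the job is handed in; nothing more can be done
None
```

I handed the job in at about 25 s, and no verdict came back. By my last measurements the tin stands midway between the jar and the oil can, the flap is open, and the cassette is held upright and square about 12 cm in front of the lens.

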